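Shut the tilt-out bin and tip the tall carton into its taped berth

TASK

The tall carton standing at one end of the taped rectangle has to lie flat in its berth, but the tray's tilt-out bin hangs open over it. With the fingertips, first push the bin fully shut while the carton is still standing, then push the carton near its top so that it topples along the rectangle and comes to rest lying flat, wholly inside the tape. Do not lift or carry the carton, and leave everything else on the bench where it is.

Things in the scene. Friction and masses are not known exactly. Their poses are not given: they have to be found in the camera images.
- tray: white plastic hardware tray, fixed to the bench: 240 mm long (x), 130 mm wide (146 mm over its rims), 110 mm high in the first 68 mm at the bin end and 60 mm behind that. Origin at bench height, midway under the end that holds the tilt-out bin; x points from that end along the tray, away from the robot; y along the end face, z up. The shut bin's front is flush with the end face (x = 0 here).
- bin (a joint): tilt of the white tilt-out bin in the tray's end, rad: 0 fully shut (a firm stop), up to 0.85 open. The front panel (108 mm wide, 96 mm high, 5 mm thick) is hinged along its foot, 10 mm above the bench, at the tray's end face; open, its top leans out from the tray towards the robot. The hinge is stiff enough to stay where it is left and gives way to about 1 N at the top.
- bin_lip (a point): middle of the upper edge of the bin's front panel, on its outer face; 96 mm from the hinge, 106 mm above the bench when shut.
- zone: rectangle of pale masking tape on the bench in front of the bin (0.6 mm thick, not felt by things): inside 110 mm (x) by 200 mm (y), tape strips 12 mm wide around it. Origin at its centre on the bench; axes parallel to the tray's; the tray's end face lies about 62 mm from the centre towards +x.
- carton: the tall closed cardboard carton with a pale label band, 60 mm wide (x) by 44 mm thick (y) by 140 mm tall (z), about 0.2 to 0.35 kg. It stands astride the tape at one end (+y or -y end, it varies) of the rectangle, its 60 mm broad faces turned roughly along the rectangle's length; when toppled towards the rectangle's centre it pivots on its lower inner edge and lies inside the tape. Origin at the centre of its underside, z along its height.
- carton_mid (a point): centre of the tall carton, 70 mm above its underside.
- carton_top (a point): centre of the tall carton's top face, 140 mm above its underside.
- bottle: small clear glass bottle with a wire clip-on lid, 50 mm across, 95 mm tall, standing beside the tray; origin at the centre of its underside. Leave alone.
- small_carton: short cardboard carton, 58 x 44 x 70 mm tall, standing beside the tray (half as tall as the carton to tip); origin at the centre of its underside. Leave alone.
- spanner: adjustable steel spanner, about 190 mm long, 12 mm thick, lying flat on the robot's side of the tape outline; origin near its middle. Leave alone.
- hammer: hammer with a lime silicone grip, lying out to one side (+y); origin near its middle on the underside. Leave alone.
- tape_roll: roll of masking tape, 90 mm across, 24 mm high, lying flat on the -y side; origin at the centre of its underside. Leave alone.
- screwdriver: screwdriver with a black handle, lying on the -y side; origin near its middle on the underside. Leave alone.
Not all that is in view belongs to the job. Leave any black look-alike of the carton alone.

How it is judged:
On the way, in this order (a step that is already met when the one before it is completed fails the run):
1. the bin is pushed shut while the carton still stands (value of joint bin below 0.06 rad and angle between carton's own z axis and vertical below 0.1 rad), for 0.2 s.
2. the carton lies flat inside the tape (angle between carton's own z axis and vertical between 1.5 and 1.642 rad and height (world z) of carton_mid below 0.035 m and x of carton in the frame of zone between -0.027 and 0.027 m and y of carton in the frame of zone between -0.102 and 0.102 m and x of carton_top in the frame of zone between -0.027 and 0.027 m and y of carton_top in the frame of zone between -0.102 and 0.102 m), for 0.2 s.
At the end, for the whole second after the job is handed in: The bin is shut (within 0.06 rad) and the tall carton lies flat on the bench at rest (long axis within about 4 degrees of level), both of its end faces inside the tape: each end face's centre within 27 mm of the rectangle's long centre line and within 102 mm of its middle lengthways (all of step 2 and value of joint bin below 0.06 rad and linear speed of carton below 0.02 m/s and angular speed of carton below 0.2 rad/s); the robot touches nothing.
It fails at once if the carton is lifted or carried (height (world z) of carton_mid above 0.09 m or (angle between carton's own z axis and vertical below 0.1 rad and height (world z) of carton above 0.012 m) or (angle between carton's own z axis and vertical above 1.35 rad and height (world z) of carton_mid above 0.065 m)).
It fails at once if another thing on the bench is moved (more than 15 mm) (distance of any of bottle, small_carton, spanner, hammer, tape_roll, screwdriver from where it was at the start of the episode above 0.015 m).
It fails at once if the bottle or the small carton is knocked over (angle between any of bottle, small_carton's own z axis and vertical above 0.4 rad).
It also fails if it takes over 53 s, if anything falls off the work surface, if the arm or the gripper's body presses on something with over 40 N, if the wrist force passes 120 N, or if a joint passes its speed limit or range.

ROBOT

A 7-joint arm with a two-finger parallel gripper is mounted at the origin on the work surface. World frame = base frame: x ahead of the robot, y to its left, z up, the work surface at z = 0. Lengths are in m, angles in rad, forces in N, time in s.
With the tool pointing down it reaches from about 0.425 to 0.975 m from the base axis. Payload 16.7 kg.
Tool frame: the origin (TCP) lies between the finger pads; the fingertips stand 17 mm ahead of it and the grasp point (between the pads) lies 2 mm behind it; z points along the fingers, y is the direction in which the jaws open and shut (so a half turn about z gives the same grasp; the last joint's range is limited). The gripper opens to 85 mm and grips with 20 to 120 N. Pads are 22 mm wide; open, the fingers measure 114 mm over their backs; the gripper's body (76 mm by 85 mm) begins 54 mm behind the grasp point. The pads swing forward as they close: fully open they stand 13 mm farther back than shut.
Start: joints at [-1.49, 0.426, 0.074, 1.606, -0.034, 1.111, -0.067], TCP at [0.154, 0.657, 0.248] pointing down, gripper open.
Joint ranges: [-2.85, 2.85], [-0.5, 2.14], [-1.23, 1.37], [0.21, 2.46], [-1.02, 4.16], [0.16, 2.05], [-2.73, 2.73]. Speed limits (rad/s): [1.89, 1.89, 2.39, 2.39, 3.01, 3.01, 3.01].

INTERFACE

Orientations are given as a rotation vector (axis times angle).
In Python, from station import status, imaging, robot gives the robot as it stands.
- The arm moves only by the tool arm_command, never from a script. Its argument "deltas" is a list of rows, each an object with "offset": the shift along the tool's x, y, z in cm, a list of three; "rot": the turn, a rotation vector about the tool's x, y, z in rad, a list of three. In form: [{"offset": [dx, dy, dz], "rot": [rx, ry, rz]}, ...]. A call has 1 to 10 rows; each row is the pose to reach, as a shift and turn from the pose measured when the call began, along the tool's axes at that moment; what a row does not reach only later rows make up. A row lasts 1/8 s, in which the tool goes at most 62.5 mm and 10.7 degrees, less where a joint would pass 70% of its speed; a pose out of reach is approached as far as the arm can. A call with a gripper value outside its range is refused whole. "gripper" is the gripper's target within -1 to 1 (fully open at 1, half-way at 0, shut at -1), set as the call begins (left out, the last holds). The fingers move at their own pace and stop on an object; the grip force is fixed at half the most. Time passes only in rows, so rows that repeat a pose let the fingers close. It gives the time, the measured TCP pose, the force and the opening at its end, in the units of the state.
- status.state(): the state, without advancing time (a new reading comes with each control period).
- imaging.camera(name): name is "scene" or "top"; returns a dict with "color" (400x640x3 uint8, red, green, blue), "mtx" (3x3 intrinsics, pixels), "k1" (the pictures are not rectified: a ray, as slopes to the right and down, at radius r is drawn at 1 + k1 r^2 times it, then the intrinsics apply), "position" and "rotation" of the camera in the world. Camera axes: x right, y up, looking along -z (the intrinsics and any distortion apply to the point x, -y, -z); pixel columns grow to the right and rows downward; lengths in m; the calibration is good to about 2 mm. A picture is of the moment at which its call begins. There is no depth.
- robot.close_job(): hands the job in, once; it reports no verdict.
Trained networks look in a picture, given as the dict that the camera call returned (one of the last four; its "shot" number tells which), for a name from the list of things; names that differ only in an ending like _2 or _b are one class to them, and where a whole thing is asked for, a point or a joint stands for the part that bears it (a point fixed in the world has none). Each returns a list of dicts, best first, with "conf" (0 to 1); they miss things now and then, are a little off and sometimes report something else, mostly with a low value. They report only what shows in the picture. A call takes as long as a camera call. They do not tell look-alikes from the thing itself.
- imaging.trace(picture, label): "region" (400x640 bool, what is visible of it) and "position" ([column, row] in pixels, amid what is visible of it).
- imaging.mark_of(picture, label): "position" ([column, row] in pixels: a listed point, or the origin of a listed thing).
The state is a dict: "time_s": time; "q": joint angles; "qvel": joint speeds; "joint_torque": joint torques, N m; "eef_pos": TCP position; "eef_rot": TCP orientation; "force": force on the tool from outside, world axes, zero at the start; "torque": the same for the moment, N m; "width": finger opening in m.
Only numpy, scipy, OpenCV 4.12 (cv2) and the standard library are available. Lean on these libraries where they do the work, as an engineer would, in place of code of your own. Each camera call takes 0.05 s, during which the arm holds its last target.

## Working session

There is one attempt and no reset: what is moved stays moved. The work goes in short steps, Python scripts to look and compute and a tool call to move; the robot and the scene stay as the last step left them, time stands still between calls to the robot, and variables do not carry over. Pictures are saved under pics/ and viewed, and the job is handed in when it is done.

Besides the shell and the picture viewer there is one more tool, called after ">>>" in YAML: its name, and indented under it one key for each argument. arm_command: Moves the arm, as the interface text tells. Its arguments: {"type":"object","properties":{"deltas":{"type":"array","items":{"type":"object","properties":{"offset":{"type":"array","items":{"type":"number"}},"rot":{"type":"array","items":{"type":"number"}}}}},"gripper":{"type":"number"}},"required":["deltas"]}

```bash
ls; mkdir -p pics; python3 - <<'E'
from station import status, imaging, robot
import cv2
print(status.state())
for n in("scene","top"):
    p=imaging.camera(n)
    cv2.imwrite(f"pics/{n}0.png",p["color"][:,:,::-1])
    print({k:v for k,v in p.items() if k!="color"})
    for l in["carton","bin_lip","carton_top","carton_mid","tray","zone","bottle","small_carton","spanner","hammer","tape_roll","screwdriver"]:
        print(l,[(d["position"],round(d["conf"],2)) for d in imaging.mark_of(p,l)][:3])
E
```

```text
pics
{'time_s': 0.0, 'q': array([-1.49050709,  0.42671983,  0.07380971,  1.60659329, -0.03409684,
        1.11081574, -0.06709783]), 'qvel': array([-1.15319576e-03,  1.57859604e-03, -1.00902438e-03, -3.28092761e-05,
        1.53122406e-04, -1.17779449e-03, -1.92497101e-03]), 'joint_torque': array([-5.22002338e-04, -9.49822712e+01,  3.76072079e+00, -4.63512433e+01,
        1.91681273e-02,  1.03710100e-02,  3.74156599e-07]), 'eef_pos': array([0.15366082, 0.65688247, 0.24762353]), 'eef_rot': array([-3.60135336e-01, -3.12081383e+00,  2.00499825e-03]), 'force': array([-0.53623886,  0.29604468, -0.28045173]), 'torque': array([ 0.00156137,  0.03780214, -0.05200812]), 'width': 0.08535048688800055}
{'mtx': array([[389.68764059,   0.        , 322.98534519],
       [  0.        , 389.68764059, 196.39272586],
       [  0.        ,   0.        ,   1.        ]]), 'k1': 0.01016671192684933, 'position': array([1.00911335, 0.56548161, 0.8426551 ]), 'rotation': array([0.34917614, 0.94997938, 2.28773566]), 'shot': 1}
carton [([390.0, 240.1], 0.71), ([378.8, 207.4], 0.69), ([415.7, 234.5], 0.65)]
bin_li
[... 658 characters left out ...]
        ,   0.        ,   1.        ]]), 'k1': -0.142366480338743, 'position': array([0.27833097, 0.00506826, 1.49485916]), 'rotation': array([ 0.15821652, -0.14740252, -1.57795359]), 'shot': 2}
carton [([311.1, 275.0], 0.81), ([292.9, 213.7], 0.77), ([275.1, 249.9], 0.75)]
bin_lip [([325.8, 200.9], 0.94)]
carton_top [([260.4, 276.4], 0.95), ([308.3, 273.2], 0.89), ([266.6, 243.6], 0.79)]
carton_mid [([311.6, 278.9], 0.85), ([259.6, 280.7], 0.78), ([293.0, 204.7], 0.68)]
tray [([330.4, 187.3], 0.69)]
zone []
bottle []
small_carton [([331.1, 248.1], 0.65), ([367.3, 165.5], 0.59)]
spanner [([330.3, 245.5], 0.56)]
hammer [([234.3, 191.1], 0.97)]
tape_roll []
screwdriver [([430.9, 188.3], 0.69)]
```

View pics/scene0.png

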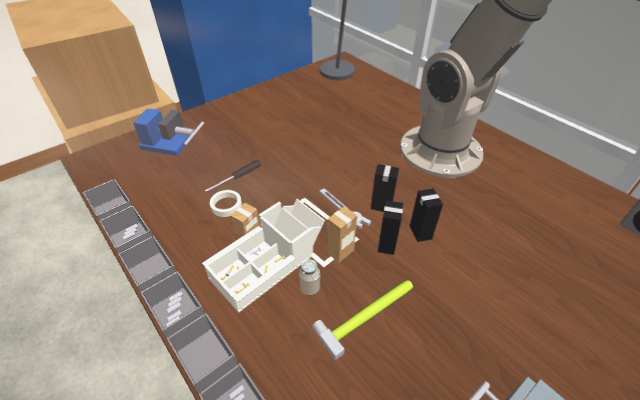

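View pics/top0.png

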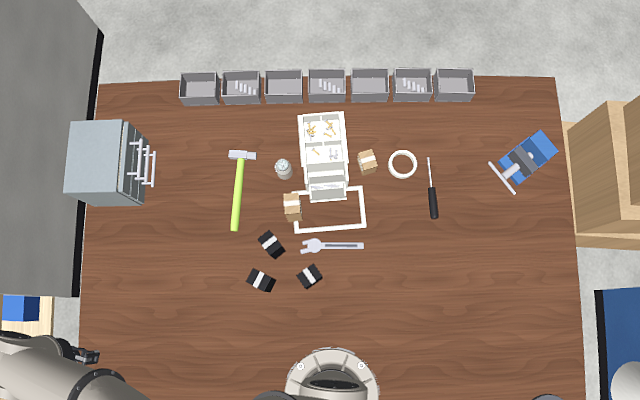

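```bash
python3 - <<'E'
import cv2
a=cv2.imread("pics/scene0.png")[150:330,190:460]; cv2.imwrite("pics/s0c.png",cv2.resize(a,None,fx=2.9,fy=2.9,interpolation=cv2.INTER_CUBIC))
a=cv2.imread("pics/top0.png")[130:310,200:460]; cv2.imwrite("pics/t0c.png",cv2.resize(a,None,fx=3,fy=3,interpolation=cv2.INTER_CUBIC))
E
```

```text
(no output)
```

View pics/s0c.png

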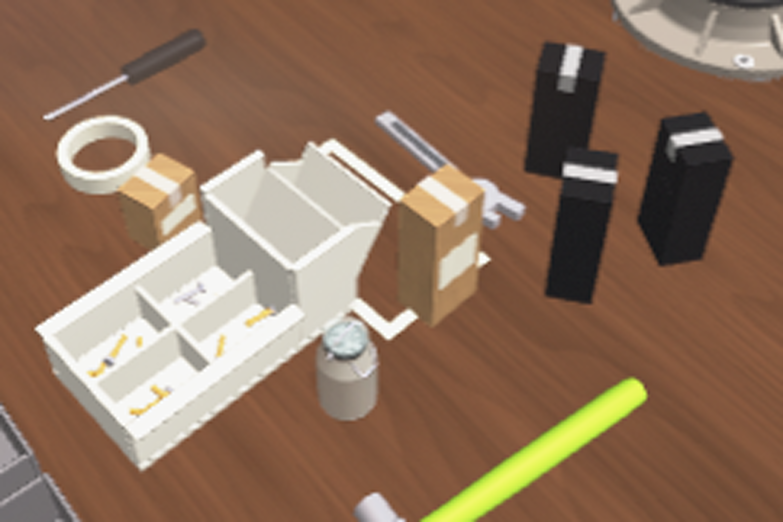

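View pics/t0c.png

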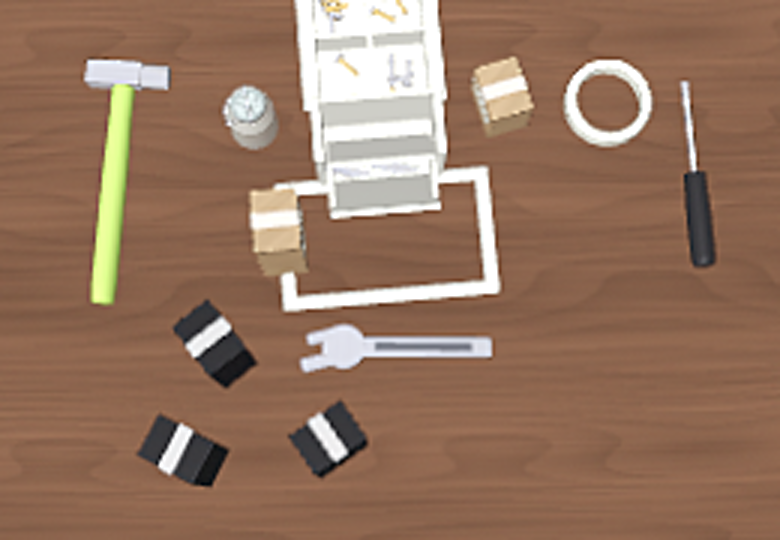

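The top view shows the target brown carton at (292,208) at the tape's left end, which is +y. The open bin is at (327,195), and the tape outline has its corners at about (292,193), (362,186), (366,228) and (295,233).

Candidates for the carton:
- Brown tall carton: top (292,208), scene (342,235). This is the one I choose.
- Brown short carton: top (367,160).
- Three black look-alikes: top (271,244), (261,280) and (309,276).

I'll check the choice in a close crop and measure it.

```bash
cat > h.py <<'E'
import numpy as np, cv2
from scipy.spatial.transform import Rotation as R
from scipy.optimize import least_squares
def K(p):
    return p["mtx"],p["k1"],np.array(p["position"]),R.from_rotvec(p["rotation"]).as_matrix()
def proj(p,X):
    m,k,c,r=K(p); q=(np.atleast_2d(X)-c)@r
    u=np.c_[q[:,0],-q[:,1]]/(-q[:,2:3]); s=1+k*(u**2).sum(1,keepdims=True)
    u=u*s; return np.c_[u[:,0]*m[0,0]+m[0,2],u[:,1]*m[1,1]+m[1,2]]
def ray(p,px):
    m,k,c,r=K(p); d=(np.array(px,float)-m[:2,2])/[m[0,0],m[1,1]]; u=d.copy()
    for _ in range(20): u=d/(1+k*(u@u))
    return c,r@np.array([u[0],-u[1],-1])
def onz(p,px,z):
    c,d=ray(p,px); return c+d*(z-c[2])/d[2]
def tri(obs):
    A=np.zeros((3,3));b=np.zeros(3)
    for p,px in obs:
        c,d=ray(p,px);d=d/np.linalg.norm(d);P=np.eye(3)-np.outer(d,d);A+=P;b+=P@c
    return np.linalg.solve(A,b)
E
cat > look.py <<'E'
import sys,pickle
from station import imaging
import cv2
tag=sys.argv[1]; P={}
for n in("scene","top"):
    P[n]=imaging.camera(n); cv2.imwrite(f"pics/{n}_{tag}.png",P[n]["color"][:,:,::-1])
pickle.dump(P,open(f"P_{tag}.pkl","wb"))
E
python3 look.py 1; python3 - <<'E'
import cv2
a=cv2.imread("pics/scene_1.png")[190:275,280:400]; cv2.imwrite("pics/s1c.png",cv2.resize(a,None,fx=6.5,fy=6.5,interpolation=cv2.INTER_CUBIC))
a=cv2.imread("pics/top_1.png")[170:245,275:380]; cv2.imwrite("pics/t1c.png",cv2.resize(a,None,fx=7.5,fy=7.5,interpolation=cv2.INTER_CUBIC))
E
```

```text
(no output)
```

View pics/s1c.png

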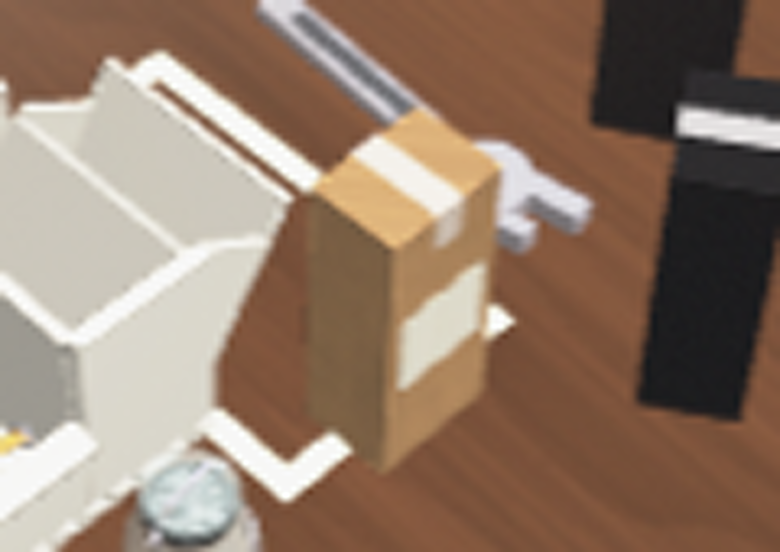

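View pics/t1c.png

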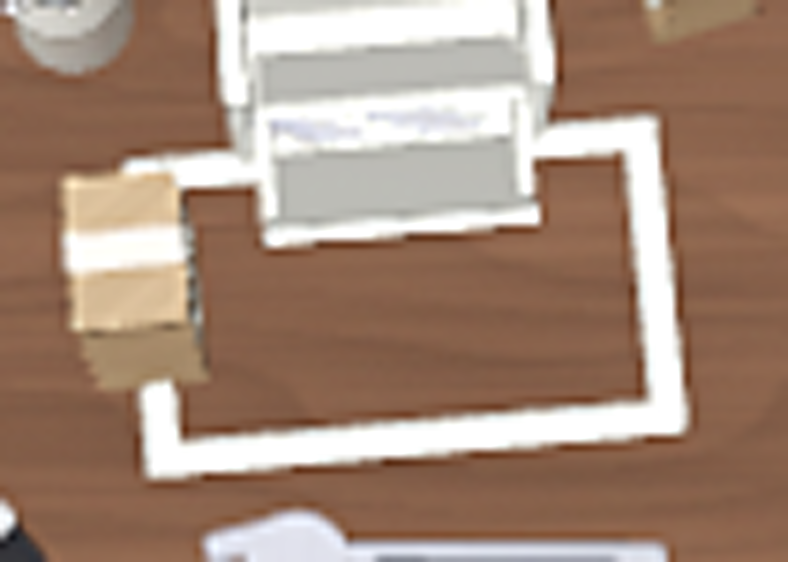

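```bash
cat > m.py <<'E'
from h import *; import pickle
P=pickle.load(open("P_1.pkl","rb")); s,t=P["scene"],P["top"]
S=lambda x,y:np.array([280+(x+.5)/6.5-.5,190+(y+.5)/6.5-.5]); T=lambda x,y:np.array([275+(x+.5)/7.5-.5,170+(y+.5)/7.5-.5])
np.set_printoptions(precision=4,suppress=True)
# zone: centre, yaw ; outer rect 134x224
zc=np.array([[1,-1],[-1,-1],[-1,1],[1,1]])*[.067,.112]
def rect(x,c): 
    a=R.from_euler('z',x[2]).as_matrix()[:2,:2]; return np.c_[c@a.T+x[:2],np.zeros(len(c))]
obsT=np.array([T(658,117),T(687,430),T(147,480),T(122,165)])
obsS=np.array([S(160,52),S(290,500)])
def rz(x): 
    X=rect(x,zc); return np.r_[(proj(t,X)-obsT).ravel(),(proj(s,X[[0,3]])-obsS).ravel()]
f=least_squares(rz,[.4,0,0]); z=f.x; print("zone",z,f.fun.round(2))
for sub in (0,1):
    g=least_squares((lambda x:rz(x)[:8]) if sub==0 else (lambda x:rz(x)[8:]),z); print(sub,g.x)
# carton
cc=np.array([[1,1],[1,-1],[-1,-1],[-1,1]])*[.03,.022]
def box(x): 
    b=rect(x,cc); return np.r_[b,b+[0,0,.14]]
ot={4:T(62,178),5:T(175,172),6:T(190,322),7:T(72,330),3:T(97,390),2:T(207,380)}
os={5:S(312,192),6:S(420,105),7:S(500,172),4:S(393,250),0:S(383,472),3:S(485,385),1:S(310,420)}
def rc(x,w=(1,1)):
    B=box(x);a=proj(t,B);b=proj(s,B)
    return np.r_[np.array([a[i]-v for i,v in ot.items()]).ravel()*w[0],np.array([b[i]-v for i,v in os.items()]).ravel()*w[1]]
f=least_squares(rc,[.4,.1,0]);c=f.x;print("carton",c,f.fun.round(2))
for w in((1,0),(0,1)): print(w,least_squares(lambda x:rc(x,w),c).x)
print("top tri",[tri([(t,ot[i]),(s,os[i])]) for i in(4,5,6,7)])
l=tri([(t,T(265,245)),(s,S(290,200))]); r=tri([(t,T(542,222)),(s,S(112,60))]); print("lip ends",l,r,(l+r)/2)
az=R.from_euler('z',-z[2]).as_matrix()[:2,:2]
print("carton in zone",az@(c[:2]-z[:2]),c[2]-z[2]); print("lip in zone",az@(((l+r)/2)[:2]-z[:2]))
E
python3 m.py
```

```text
zone [ 0.5467  0.0039 -0.0684] [  0.53  12.2   -5.1   12.38  -4.72   1.78   1.54   2.03 -24.9   15.25
   0.01  -2.55]
0 [ 0.5694 -0.0027  0.0767]
1 [ 0.5109  0.0343 -0.4496]
carton [0.5622 0.1069 0.0936] [-1.01  0.15 -0.9  -0.65 -0.92 -0.31 -0.49  0.24  0.11  0.33 -0.63  0.2
 -0.66 -1.15 -0.51 -0.42  0.45 -1.56  0.18 -0.3  -0.12  0.43 -0.6   0.79
 -0.89 -1.15]
(1, 0) [0.5621 0.1047 0.0678]
(0, 1) [0.5626 0.1085 0.0986]
top tri [array([0.5902, 0.1297, 0.1377]), array([0.5926, 0.0865, 0.134 ]), array([0.5331, 0.0808, 0.1369]), array([0.5315, 0.1254, 0.1349])]
lip ends [0.5738 0.053  0.0868] [ 0.581  -0.0566  0.0861] [ 0.5774 -0.0018  0.0865]
carton in zone [0.0084 0.1038] 0.16196958825791336
lip in zone [ 0.031  -0.0036]
```

```bash
sed -i 's/obsS=.*/obsS=np.array([S(160,52),S(290,500),S(516,320)])/; s/X\[\[0,3\]\]/X[[1,3,2]]/' m.py; python3 m.py
```

```text
zone [ 0.5687 -0.0011  0.0762] [-1.31  0.52 -0.78  0.2  -0.04 -0.15  0.08  0.27 -0.4  -0.41 -0.55 -0.22
 -0.71 -0.59]
0 [ 0.5694 -0.0027  0.0767]
1 [0.5685 0.001  0.0759]
carton [0.5622 0.1069 0.0936] [-1.01  0.15 -0.9  -0.65 -0.92 -0.31 -0.49  0.24  0.11  0.33 -0.63  0.2
 -0.66 -1.15 -0.51 -0.42  0.45 -1.56  0.18 -0.3  -0.12  0.43 -0.6   0.79
 -0.89 -1.15]
(1, 0) [0.5621 0.1047 0.0678]
(0, 1) [0.5626 0.1085 0.0986]
top tri [array([0.5902, 0.1297, 0.1377]), array([0.5926, 0.0865, 0.134 ]), array([0.5331, 0.0808, 0.1369]), array([0.5315, 0.1254, 0.1349])]
lip ends [0.5738 0.053  0.0868] [ 0.581  -0.0566  0.0861] [ 0.5774 -0.0018  0.0865]
carton in zone [0.0016 0.1081] 0.01742333478540864
lip in zone [ 0.0086 -0.0014]
```

```bash
cat > go.py <<'E'
# usage: go.py zx zy z  -> offsets for tool (pointing down, tool x = -zone x)
import sys
from h import *
from station import status
np.set_printoptions(precision=3,suppress=True)
Z=np.array([.5687,-.0011]);yaw=.0762
s=status.state(); a=R.from_euler('z',yaw)
Rt=(a*R.from_euler('y',np.pi)); R0=R.from_rotvec(s["eef_rot"]); p=s["eef_pos"]
l=a.inv().apply(p-np.r_[Z,0]); print("t",s["time_s"],"tcp",p,"in zone",l,"F",s["force"],"w",s["width"],"q",s["q"])
for i in range(1,len(sys.argv),3):
    t=np.r_[0,0,0]+np.array(sys.argv[i:i+3],float); w=a.apply(t)+np.r_[Z,0]
    print(t,"world",w,"offset cm",R0.inv().apply(w-p)*100,"rot",(R0.inv()*Rt).as_rotvec())
E
python3 go.py -0.065 -0.005 0.25
python3 - <<'E'
from h import *;import pickle
t=pickle.load(open("P_1.pkl","rb"))["top"]
for n,px in dict(blk1=(271,244),blk2=(261,280),blk3=(309,276)).items(): print(n,onz(t,px,.14))
for n,px in dict(ham=(237,195),hamhead=(242,155),hamend=(235,230),bottle=(283,166)).items(): print(n,onz(t,px,.02))
E
```

```text
t 1.4 tcp [0.154 0.657 0.248] in zone [-0.364  0.688  0.248] F [-0.304  0.096  0.439] w 0.0851529949427599 q [-1.491  0.426  0.074  1.606 -0.034  1.111 -0.067]
[-0.065 -0.005  0.25 ] world [ 0.504 -0.011  0.25 ] offset cm [-49.353 -57.083  -0.168] rot [-0.    -0.    -0.306]
blk1 [0.443826   0.16166337 0.14      ]
blk2 [0.34271874 0.18918582 0.14      ]
blk3 [0.3526609  0.05473678 0.14      ]
ham [0.61466714 0.28449226 0.02      ]
hamhead [0.74596485 0.27175939 0.02      ]
hamend [0.50331817 0.28827691 0.02      ]
bottle [0.70699247 0.13958691 0.02      ]
```

>>> arm_command:
  deltas:
    - {"offset":[-3,-3.5,0],"rot":[0,0,-0.03]}
    - {"offset":[-6.5,-7.5,0],"rot":[0,0,-0.06]}
    - {"offset":[-10,-11.6,0],"rot":[0,0,-0.1]}
    - {"offset":[-13.5,-15.6,0],"rot":[0,0,-0.13]}
    - {"offset":[-17,-19.7,0],"rot":[0,0,-0.16]}
    - {"offset":[-20.5,-23.7,0],"rot":[0,0,-0.19]}
    - {"offset":[-24,-27.8,0],"rot":[0,0,-0.22]}
    - {"offset":[-27.5,-31.8,0],"rot":[0,0,-0.25]}
    - {"offset":[-31,-35.9,0],"rot":[0,0,-0.28]}
    - {"offset":[-34,-39.3,0],"rot":[0,0,-0.306]}
  gripper: -1

```text
time_s: 2.65
eef_pos: [0.396, 0.1952, 0.2486]
eef_rot: [-0.12, 3.139, 0.001]
force: [0.8, 1.5, -0.5]
width: -0.0005
```

```bash
python3 go.py -0.065 -0.005 0.25
```

```text
t 2.65 tcp [0.396 0.195 0.249] in zone [-0.157  0.209  0.249] F [ 0.756  1.492 -0.469] w -0.0004520525158293057 q [-0.93   0.025  0.336  2.12  -0.01   0.997  1.058]
[-0.065 -0.005  0.25 ] world [ 0.504 -0.011  0.25 ] offset cm [ -9.226 -21.388  -0.147] rot [0.001 0.001 0.   ]
```

>>> arm_command:
  deltas:
    - {"offset":[-2,-4,0],"rot":[0,0,0]}
    - {"offset":[-4,-8.5,0],"rot":[0,0,0]}
    - {"offset":[-6,-13,0],"rot":[0,0,0]}
    - {"offset":[-8,-17.5,0],"rot":[0,0,0]}
    - {"offset":[-9.2,-21.4,0],"rot":[0,0,0]}
    - {"offset":[-9.2,-21.4,4],"rot":[0,0,0]}
    - {"offset":[-9.2,-21.4,8.5],"rot":[0,0,0]}
    - {"offset":[-9.2,-21.4,12.5],"rot":[0,0,0]}
    - {"offset":[-9.2,-21.4,16],"rot":[0,0,0]}
    - {"offset":[-9.2,-21.4,16],"rot":[0,0,0]}

```text
time_s: 3.9
eef_pos: [0.5028, -0.0114, 0.087]
eef_rot: [0.119, -3.136, 0.0]
force: [-0.1, 0.5, 0.1]
width: 0.0
```

```bash
python3 go.py 0.04 -0.005 0.089; python3 look.py 2
```

```text
t 3.9 tcp [ 0.503 -0.011  0.087] in zone [-0.066 -0.005  0.087] F [-0.067  0.51   0.087] w 5.002614578431581e-06 q [-0.505  0.407  0.485  2.142 -0.304  0.662  1.836]
[ 0.04  -0.005  0.089] world [ 0.609 -0.003  0.089] offset cm [-10.647   0.022  -0.235] rot [-0.    -0.003 -0.   ]
```

View pics/scene_2.png

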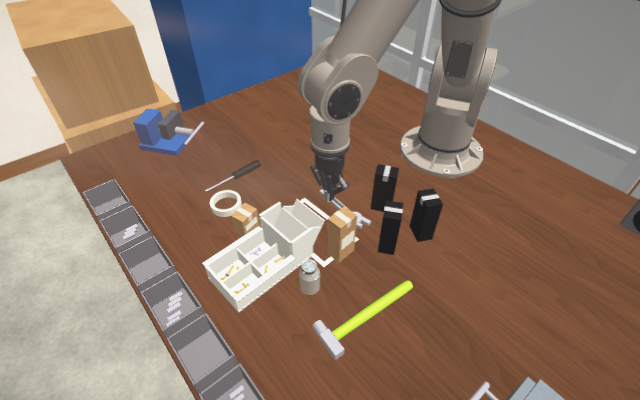

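The view shows the tool at (330,190), on the robot side of the open bin, with the carton still standing. I'll push now.

>>> arm_command:
  deltas:
    - {"offset":[-2,0,0],"rot":[0,0,0]}
    - {"offset":[-4,0,0],"rot":[0,0,0]}
    - {"offset":[-5.3,0,0],"rot":[0,0,0]}
    - {"offset":[-6.5,0,0],"rot":[0,0,0]}
    - {"offset":[-7.5,0,0],"rot":[0,0,0]}
    - {"offset":[-8.5,0,0],"rot":[0,0,0]}
    - {"offset":[-9.5,0,0],"rot":[0,0,0]}
    - {"offset":[-10.5,0,0],"rot":[0,0,0]}
    - {"offset":[-10.5,0,0],"rot":[0,0,0]}

```text
time_s: 5.12
eef_pos: [0.6099, -0.0033, 0.0894]
eef_rot: [-0.119, 3.138, 0.0]
force: [-0.1, 0.6, -0.0]
width: 0.0004
```

```bash
python3 go.py 0.05 -0.005 0.089
```

```text
t 5.125 tcp [ 0.61  -0.003  0.089] in zone [ 0.041 -0.005  0.089] F [-0.108  0.557 -0.009] w 0.0003748468269957392 q [-0.452  0.546  0.464  1.903 -0.341  0.769  1.849]
[ 0.05  -0.005  0.089] world [ 0.619 -0.002  0.089] offset cm [-0.906  0.033  0.043] rot [ 0.     0.001 -0.   ]
```

>>> arm_command:
  deltas:
    - {"offset":[-0.3,0,0],"rot":[0,0,0]}
    - {"offset":[-0.6,0,0],"rot":[0,0,0]}
    - {"offset":[-0.8,0,0],"rot":[0,0,0]}
    - {"offset":[-0.8,0,0],"rot":[0,0,0]}

```text
time_s: 5.62
eef_pos: [0.6179, -0.0027, 0.0894]
eef_rot: [-0.119, 3.138, 0.0]
force: [0.1, 0.4, 0.4]
width: -0.0002
```

```bash
python3 go.py; python3 look.py 3; python3 - <<'E'
import cv2
a=cv2.imread("pics/scene_3.png")[170:275,260:400]; cv2.imwrite("pics/s3c.png",cv2.resize(a,None,fx=5.5,fy=5.5,interpolation=cv2.INTER_CUBIC))
E
```

```text
t 5.625 tcp [ 0.618 -0.003  0.089] in zone [ 0.049 -0.005  0.089] F [0.102 0.393 0.407] w -0.00020432989966825618 q [-0.448  0.557  0.463  1.884 -0.343  0.778  1.849]
```

View pics/s3c.png

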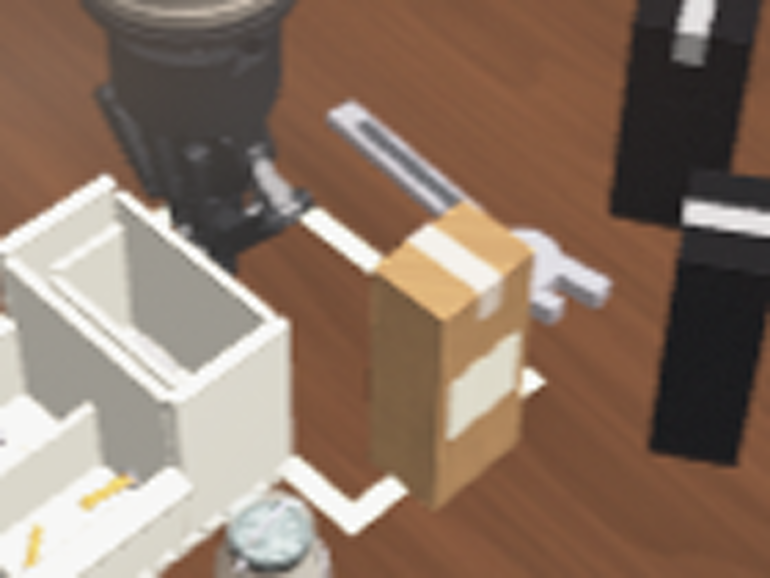

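The bin front now looks nearly flush, with its rim at (200,260) in the crop, and the carton is still standing. I'll creep on until I meet the firm stop.

>>> arm_command:
  deltas:
    - {"offset":[-0.2,0,0],"rot":[0,0,0]}
    - {"offset":[-0.3,0,0],"rot":[0,0,0]}
    - {"offset":[-0.3,0,0],"rot":[0,0,0]}

```text
time_s: 6.1
eef_pos: [0.6193, -0.0026, 0.0892]
eef_rot: [0.119, -3.137, -0.001]
force: [-10.9, -0.4, 7.7]
width: 0.0005
```

Contact read 11 N, so the bin is on its stop. I'll back off and go over to the carton's outer side.

>>> arm_command:
  deltas:
    - {"offset":[2,0,0],"rot":[0,0,0]}
    - {"offset":[4.5,0,0],"rot":[0,0,0]}
    - {"offset":[4.5,0,-4],"rot":[0,0,0]}
    - {"offset":[4.5,0,-9],"rot":[0,0,0]}
    - {"offset":[4.5,0,-14],"rot":[0,0,0]}
    - {"offset":[4.8,4,-16],"rot":[0,0,0]}
    - {"offset":[4.8,9,-16],"rot":[0,0,0]}
    - {"offset":[4.8,14,-16],"rot":[0,0,0]}
    - {"offset":[4.8,18.5,-16],"rot":[0,0,0]}
    - {"offset":[4.8,18.5,-16],"rot":[0,0,0]}

```text
time_s: 7.35
eef_pos: [0.5571, 0.1822, 0.2492]
eef_rot: [0.127, -3.137, -0.002]
force: [0.4, -0.3, 0.0]
width: 0.0
```

```bash
python3 look.py 4; python3 - <<'E'
import cv2
a=cv2.imread("pics/scene_4.png")[170:275,260:400]; cv2.imwrite("pics/s4c.png",cv2.resize(a,None,fx=5.5,fy=5.5,interpolation=cv2.INTER_CUBIC))
a=cv2.imread("pics/top_4.png")[130:270,220:400]; cv2.imwrite("pics/t4c.png",cv2.resize(a,None,fx=4.2,fy=4.2,interpolation=cv2.INTER_CUBIC))
E
python3 go.py 0.0016 0.18 0.25 0.0016 0.18 0.142
```

```text
t 7.45 tcp [0.558 0.178 0.249] in zone [0.003 0.18  0.249] F [ 0.172 -0.158  0.873] w 3.5898145985513806e-05 q [-0.826  0.304  0.504  1.832 -0.168  1.05   1.39 ]
[0.002 0.18  0.25 ] world [0.557 0.178 0.25 ] offset cm [ 0.113  0.047 -0.061] rot [ 0.    -0.002  0.   ]
[0.002 0.18  0.142] world [0.557 0.178 0.142] offset cm [ 0.09   0.043 10.739] rot [ 0.    -0.002  0.   ]
```

View pics/s4c.png

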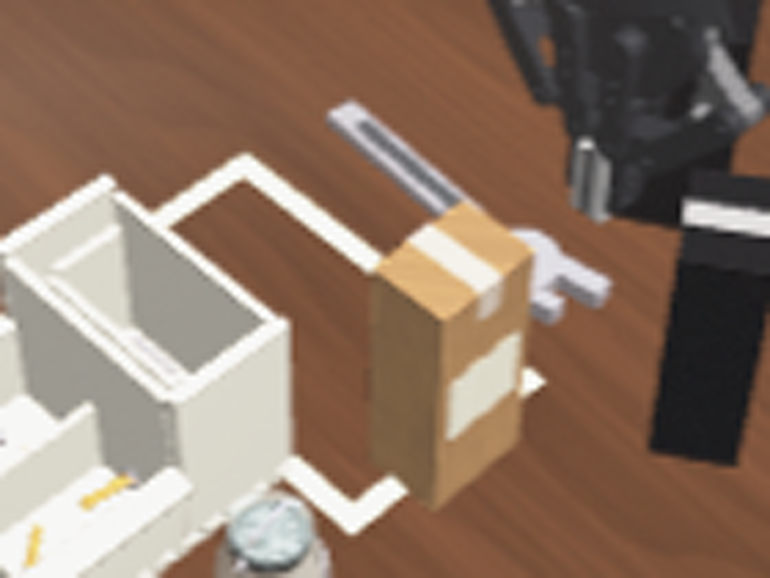

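View pics/t4c.png

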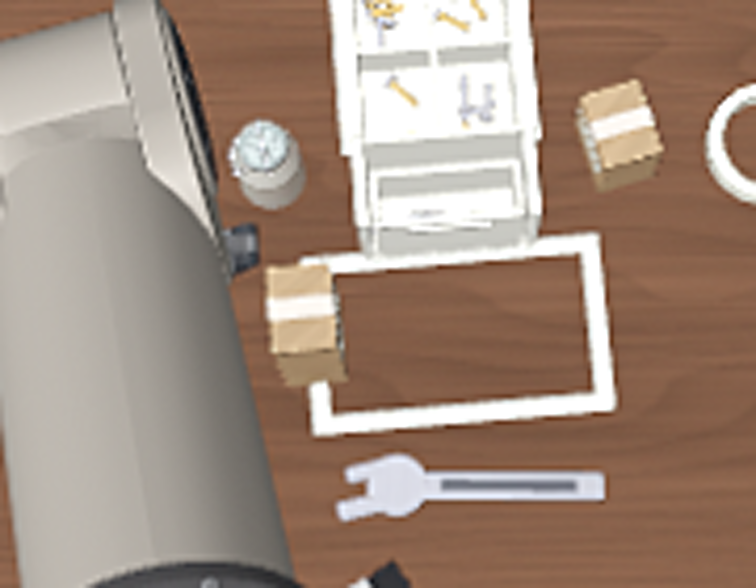

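The bin rim is flush at (110,190)–(285,320) in the scene crop, the carton stands at (450,350), and the tool is on its outer side. I'll descend and push along -y at the top.

>>> arm_command:
  deltas:
    - {"offset":[0.1,0,3],"rot":[0,0,0]}
    - {"offset":[0.1,0,6.5],"rot":[0,0,0]}
    - {"offset":[0.1,0,9.5],"rot":[0,0,0]}
    - {"offset":[0.1,0,10.7],"rot":[0,0,0]}
    - {"offset":[0.1,0,10.7],"rot":[0,0,0]}
    - {"offset":[0.1,-1,10.7],"rot":[0,0,0]}
    - {"offset":[0.1,-2,10.7],"rot":[0,0,0]}
    - {"offset":[0.1,-2.5,10.7],"rot":[0,0,0]}
    - {"offset":[0.1,-2.5,10.7],"rot":[0,0,0]}

```text
time_s: 8.57
eef_pos: [0.5586, 0.1526, 0.1427]
eef_rot: [0.119, -3.138, -0.001]
force: [-0.1, -0.2, 0.0]
width: 0.0001
```

```bash
python3 go.py 0.0016 0.1 0.142; python3 look.py 5; python3 - <<'E'
import cv2
a=cv2.imread("pics/scene_5.png")[170:275,260:400]; cv2.imwrite("pics/s5c.png",cv2.resize(a,None,fx=5.5,fy=5.5,interpolation=cv2.INTER_CUBIC))
E
```

```text
t 8.575 tcp [0.559 0.153 0.143] in zone [0.002 0.154 0.143] F [-0.095 -0.178  0.01 ] w 7.610441626784516e-05 q [-0.743  0.422  0.464  1.94  -0.251  0.837  1.501]
[0.002 0.1   0.142] world [0.563 0.099 0.142] offset cm [ 0.    -5.401  0.068] rot [ 0.001 -0.002 -0.001]
```

View pics/s5c.png

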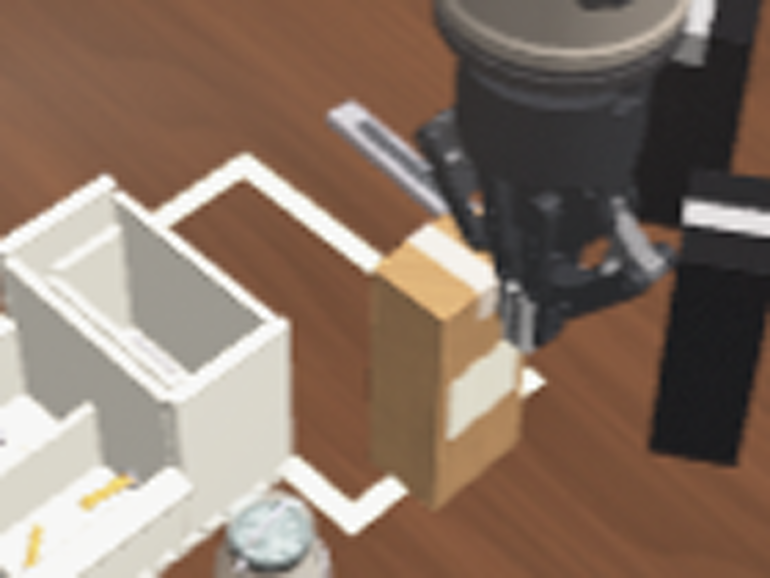

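>>> arm_command:
  deltas:
    - {"offset":[0,-0.5,0],"rot":[0,0,0]}
    - {"offset":[0,-1,0],"rot":[0,0,0]}
    - {"offset":[0,-1.5,0],"rot":[0,0,0]}
    - {"offset":[0,-2,0],"rot":[0,0,0]}
    - {"offset":[0,-2.5,0],"rot":[0,0,0]}
    - {"offset":[0,-3,0],"rot":[0,0,0]}
    - {"offset":[0,-3,0],"rot":[0,0,0]}

```text
time_s: 9.55
eef_pos: [0.5608, 0.1229, 0.1425]
eef_rot: [0.119, -3.137, -0.001]
force: [0.9, -0.1, 0.7]
width: -0.0
```

```bash
python3 go.py ; python3 look.py 6; python3 - <<'E'
import cv2
a=cv2.imread("pics/scene_6.png")[170:275,260:400]; cv2.imwrite("pics/s6c.png",cv2.resize(a,None,fx=5.5,fy=5.5,interpolation=cv2.INTER_CUBIC))
E
```

```text
t 9.55 tcp [0.561 0.123 0.142] in zone [0.002 0.124 0.142] F [ 0.882 -0.118  0.703] w -4.810873449303557e-05 q [-0.7    0.416  0.469  1.952 -0.251  0.833  1.553]
```

View pics/s6c.png

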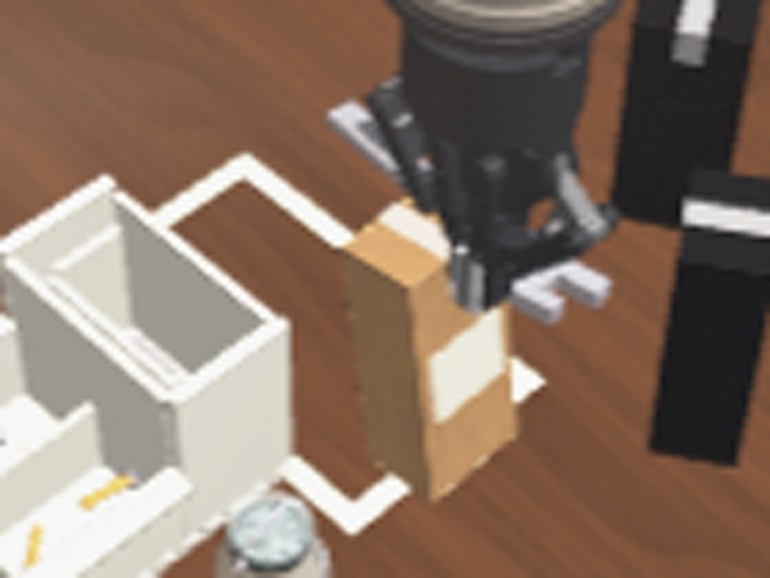

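The carton is tilting cleanly about its lower inner edge, with its top at (400,250) in the crop and no yaw. I'll keep pushing.

>>> arm_command:
  deltas:
    - {"offset":[0,-0.5,0],"rot":[0,0,0]}
    - {"offset":[0,-1,0],"rot":[0,0,0]}
    - {"offset":[0,-1.5,0],"rot":[0,0,0]}
    - {"offset":[0,-2,0],"rot":[0,0,0]}
    - {"offset":[0,-2.5,0],"rot":[0,0,0]}
    - {"offset":[0,-3,0],"rot":[0,0,0]}
    - {"offset":[0,-3.5,0],"rot":[0,0,0]}
    - {"offset":[0,-3.5,0],"rot":[0,0,0]}
    - {"offset":[0,-3.5,0],"rot":[0,0,0]}

```text
time_s: 10.78
eef_pos: [0.5634, 0.0887, 0.1424]
eef_rot: [0.12, -3.137, -0.001]
force: [0.3, 0.5, -0.5]
width: 0.0
```

```bash
python3 go.py ; python3 look.py 7; python3 - <<'E'
import cv2
a=cv2.imread("pics/scene_7.png")[170:275,260:400]; cv2.imwrite("pics/s7c.png",cv2.resize(a,None,fx=5.5,fy=5.5,interpolation=cv2.INTER_CUBIC))
E
```

```text
t 10.775 tcp [0.563 0.089 0.142] in zone [0.002 0.09  0.142] F [ 0.348  0.465 -0.457] w 4.095481852334519e-05 q [-0.647  0.411  0.476  1.96  -0.252  0.83   1.614]
```

View pics/s7c.png

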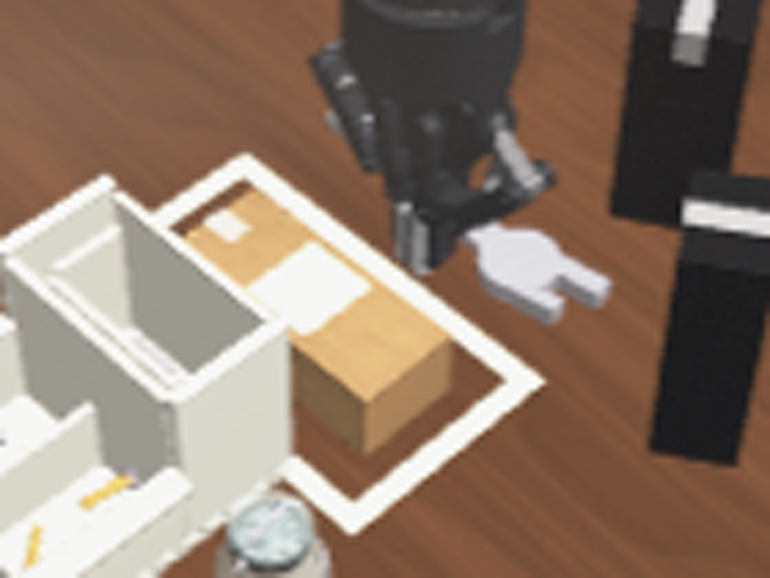

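The carton lies flat inside the tape but has slid inward. I'll lift clear and measure it.

>>> arm_command:
  deltas:
    - {"offset":[0,0,-4],"rot":[0,0,0]}
    - {"offset":[0,0,-9],"rot":[0,0,0]}
    - {"offset":[0,0,-12],"rot":[0,0,0]}
    - {"offset":[0,4,-12],"rot":[0,0,0]}
    - {"offset":[0,9,-12],"rot":[0,0,0]}
    - {"offset":[0,13,-12],"rot":[0,0,0]}
    - {"offset":[0,17,-12],"rot":[0,0,0]}
    - {"offset":[0,21,-12],"rot":[0,0,0]}
    - {"offset":[0,21,-12],"rot":[0,0,0]}

```text
time_s: 12.0
eef_pos: [0.5463, 0.3019, 0.262]
eef_rot: [0.128, -3.136, -0.002]
force: [0.8, -0.1, -0.6]
width: -0.0001
```

```bash
python3 look.py 8; python3 - <<'E'
import cv2
a=cv2.imread("pics/scene_8.png")[190:275,280:400]; cv2.imwrite("pics/s8c.png",cv2.resize(a,None,fx=6.5,fy=6.5,interpolation=cv2.INTER_CUBIC))
a=cv2.imread("pics/top_8.png")[170:245,275:380]; cv2.imwrite("pics/t8c.png",cv2.resize(a,None,fx=7.5,fy=7.5,interpolation=cv2.INTER_CUBIC))
E
```

```text
(no output)
```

View pics/s8c.png

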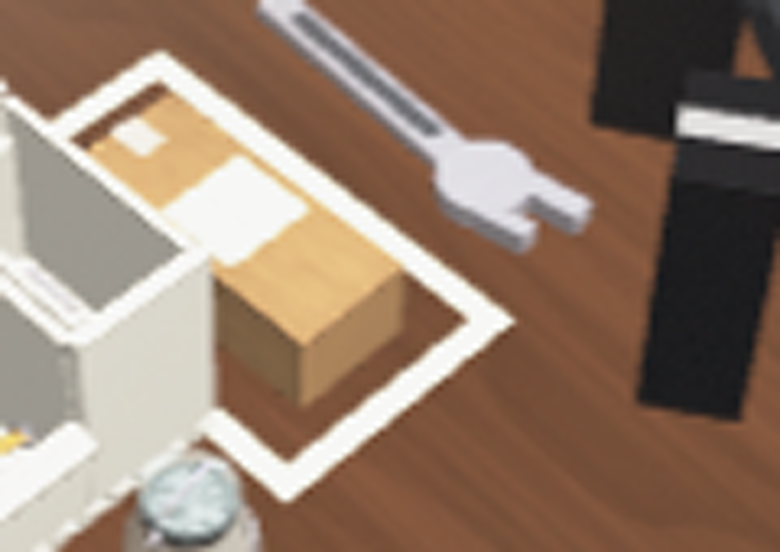

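View pics/t8c.png

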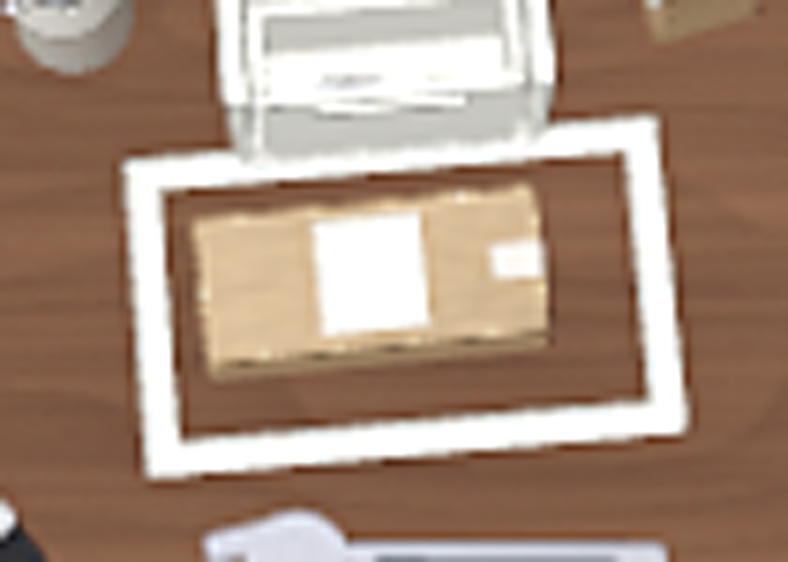

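View pics/scene_8.png

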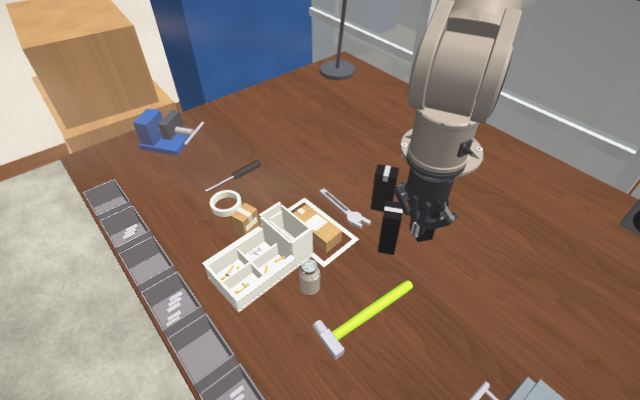

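```bash
python3 - <<'E'
from h import *;import pickle
np.set_printoptions(precision=4,suppress=True)
P=pickle.load(open("P_8.pkl","rb")); s,t=P["scene"],P["top"]
S=lambda x,y:np.array([280+(x+.5)/6.5-.5,190+(y+.5)/6.5-.5]); T=lambda x,y:np.array([275+(x+.5)/7.5-.5,170+(y+.5)/7.5-.5])
a=R.from_euler('z',-.0762); Z=np.array([.5687,-.0011,0])
c=[a.apply(onz(t,T(*p),.044)-Z) for p in((193,218),(210,370),(530,185),(547,340))]
print(c,"ends",(c[0]+c[1])/2,(c[2]+c[3])/2)
print("scene",[a.apply(onz(s,S(*p),.044)-Z) for p in((303,345),(404,268),(172,92))])
print("tri",tri([(t,T(193,218)),(s,S(303,345))]),tri([(t,T(210,370)),(s,S(404,268))]),tri([(t,T(547,340)),(s,S(172,92))]))
from station import imaging
E
python3 go.py
```

```text
[array([0.0325, 0.0823, 0.044 ]), array([-0.0312,  0.0804,  0.044 ]), array([ 0.034 , -0.0567,  0.044 ]), array([-0.0311, -0.0573,  0.044 ])] ends [0.0007 0.0814 0.044 ] [ 0.0014 -0.057   0.044 ]
scene [array([0.0325, 0.0858, 0.044 ]), array([-0.0254,  0.0862,  0.044 ]), array([-0.025 , -0.0543,  0.044 ])]
tri [0.5944 0.0846 0.042 ] [0.5325 0.0776 0.0361] [ 0.5438 -0.0614  0.0377]
t 12.1 tcp [0.547 0.298 0.262] in zone [0.002 0.3   0.262] F [ 0.087 -0.529  0.09 ] w -0.00036750736503743923 q [-0.948  0.352  0.448  1.73  -0.169  1.1    1.201]
```

```bash
python3 -c "
from station import robot; print(robot.close_job())"
```

```text
the job is handed in; nothing more can be done
None
```

I shut the bin, toppled the carton into its berth, and handed the job in at about 12 s of the 53 s limit. Handing in reports no verdict, so I don't have the judged result.

- **Bin:** I pushed the lip with closed fingertips until it met the stop, where the force read 11 N, while the carton was still standing. The front looked flush in both views afterwards. I did not measure the bin angle.
- **Carton:** I pushed it near its top along the rectangle, and it tipped over its lower inner edge without turning. It lies flat. In the tape's own axes, the end-face centres are within about 1 mm of the long centre line in the top view and about 4 mm in the scene view. Lengthways they are about +83 mm and −56 mm from the middle. The limits are 27 mm and 102 mm.
- **Everything else:** the bottle, small carton, spanner and hammer looked untouched in the last pictures, and the arm was clear. I compared them by eye, without measuring their positions.

The two cameras agreed to about 4–6 mm. The carton's top-face corners triangulated to heights of 36–42 mm, against 44 mm expected; I put this down to picking corners by hand. After the topple I thought the carton had slid inward, but the measurement showed hardly any slide.

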